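Set a notched filling tap to half open

ROBOT

A 6-joint arm with a two-finger parallel gripper is mounted at the origin on a cart in front of the work surface, level with it; the furniture and walls round the work are solid. World frame = base frame: x ahead of the robot, y to its left, z up, the work surface at z = 0. Lengths are in m, angles in rad, forces in N, time in s.
With the tool pointing down it reaches from about 0.3 to 0.875 m from the base axis. Payload 6.4 kg.
Tool frame: the origin (TCP) lies at the very end of the fingers, on their centre line; the grasp point (between the pads) lies 19 mm behind it (env.tcp_to_grasp is the distance from the TCP to the grasp point, in m); z points along the fingers, y is the line along which they close (so a half turn about z gives the same grasp; the last joint's range is limited). The gripper opens to 88 mm and grips with 3 to 60 N. Pads are 18 mm wide; open, the fingers measure 123 mm over their backs; the gripper's body (75 mm by 187 mm) begins 45 mm behind the grasp point.
Start: joints at [-1.5, 0.181, 1.607, -0, 1.354, -0.206], TCP at [0.157, -0.553, 0.239] pointing down, gripper open.
Joint ranges: [-2.99, 2.99], [-0.89, 2.07], [0.3, 2.58], [-1.14, 4.28], [0, 2.63], [-3.12, 3.12]. Speed limits (rad/s): [2.57, 2.57, 3.01, 3.14, 3.14, 3.14].

INTERFACE

Orientations are given as a rotation vector (axis times angle).
In Python, from workcell import env gives the robot as it stands.
- The arm moves only by the shell command python3 -m crank 'ROWS' [FORCE]. ROWS is text: rows parted by semicolons, each of 7 numbers parted by spaces: the closure in counts, from 0 (fully open) to 255 (shut), then the shift along the tool's x, y, z in m, then the turn, a rotation vector about the tool's x, y, z in degrees. In form: grip dx dy dz ax ay az; .... A call has 1 to 12 rows; each row shifts and turns the commanded pose from where the row before left it, along the tool's axes as they then stand; what a row does not reach is not made up. A row lasts 1/8 s, in which the tool goes at most 62.5 mm and 10.7 degrees, less where a joint would pass 70% of its speed; a pose out of reach is approached as far as the arm can. A call is refused whole if a number of a shift passes 0.0625 or a number of a turn 10.7, either way. A call with a gripper value outside its range is refused whole. The fingers move at their own pace and stop on an object; FORCE is the grip in N (left out, the last holds). Time passes only in rows, so rows that do not move let the fingers close. It gives the time, the measured TCP pose, the force, the opening and the grip force at its end, in the units of the state.
- env.get_state(): the state, without advancing time (a new reading comes with each control period).
- env.camera(name): name is "scene" or "top"; returns a dict with "pixels" (384x512x3 uint8, red, green, blue), "camera_matrix" (3x3 intrinsics, pixels), "origin" and "orientation" of the camera in the world. Camera axes: x right, y up, looking along -z (the intrinsics and any distortion apply to the point x, -y, -z); pixel columns grow to the right and rows downward; lengths in m; the calibration is good to about 2 mm. A picture is of the moment at which its call begins. There is no depth.
- env.sign_off(): hands the job in; it is judged then, once.
Trained networks look in the newest picture that a camera, given by its name, has taken for a name from the list of things; names that differ only in an ending like _2 or _b are one class to them, and where a whole thing is asked for, a point or a joint stands for the part that bears it (a point fixed in the world has none). Each returns a list of dicts, best first, with "p" (0 to 1); they miss things now and then, are a little off and sometimes report something else, mostly with a low value. They report only what shows in the picture. A call takes as long as a camera call. They do not tell look-alikes from the thing itself.
- env.trace(camera, query): "pixels" (384x512 bool, what is visible of it) and "point" ([column, row] in pixels, amid what is visible of it).
- env.spot_point(camera, query): "point" ([column, row] in pixels: a listed point, or the origin of a listed thing).
The state is a dict: "t": time; "joint_positions": joint angles; "joint_velocities": joint speeds; "joint_torque": joint torques, N m; "position": TCP position; "ee_rot": TCP orientation; "contact_force": force on the tool from outside, world axes, zero at the start; "ft_torque": the same for the moment, N m; "opening": opening from 0.0 (shut) to 1.0 (fully open); "gripper_force": force on a finger pad.
Only numpy, scipy, OpenCV 4.12 (cv2) and the standard library are available. Lean on these libraries where they do the work, as an engineer would, in place of code of your own. Each camera call takes 0.05 s, during which the arm holds its last target. There are 200 camera calls.

TASK

The pan is to be filled slowly: set the tap whose spout hangs over the steel pan to half open. Press the paddle end of its lever down to free its tooth, swing the lever round and let it up so that it locks in the half-open notch, which the fitter has set somewhere about half way, so feel for it, and do not swing on to fully open. Leave the other tap (straight hose nozzle, no pan) and everything else as they are.

Things in the scene. Friction and masses are not known exactly. Their poses are not given: they have to be found in the camera images.
- spout_tap: fixed steel tap whose outlet pipe bends down over the pan. Origin on the worktop under the stem axis; z up, +y along the pipe to the outlet (spout 125 mm out, its mouth 0.114 m up, pipe axis 0.14 m up), riser pipe 50 mm toward -y. The lever lies on top across the stem, 18 mm wide: at shut its paddle end points to -x. Nothing is in its way.
- spout_tap_axis (a point): point on the spout tap's stem axis, 0.196 m above the worktop. Below it, 0.176 m up, lies a round index plate (126 mm wide) with three notches on its +x side (shut, half open, open), each 10 mm wide and 6 mm deep, in a raised rim. A 6 mm tooth under the lever's short tail, 55 mm behind the axis, sits in one of them; pressing the paddle down lifts it out.
- spout_tap_paddle (a point): black paddle at the outer end of the spout tap's lever: flat top 44 mm long and 46 mm wide between two side lips 5 mm thick and 11 mm high. Origin: middle of the flat top face, 118 mm out from the stem axis, 0.198 m above the worktop with the lever up; local -x points outward along the lever, z up
- spout_tap_stem (a joint): turn of the spout tap's lever, rad: 0 = shut (lever square to the pipe, to the tap's -x), growing counter-clockwise seen from above, 1.571 = fully open (lever along the pipe, toward the riser). Notches at 0, at 1.571, and half open somewhere from 0.6 to 0.97, to be felt; play 0.04 either way in each. Freed, it turns with about 1 to 3 N at the paddle
- spout_tap_lever (a joint): tilt of the spout tap's lever, rad: about -0.02 = up, held by its spring, tooth in a notch; grows as the paddle is pressed. From 0.11 (paddle 13 mm down, about 7 N) the tooth is clear and the lever can turn; 0.15 (18 mm, about 8 N) is the hard stop. Let up with the tooth on the rim between notches, it stays at about 0.08
- hose_tap: the other tap, the same but for its outlet: a straight ribbed hose nozzle ending 75 mm out, no spout and no pan. Origin and axes as of spout_tap. To be left shut.
- hose_tap_stem (a joint): turn of the hose tap's lever, rad: 0 = shut (lever square to the pipe, to the tap's -x), growing counter-clockwise seen from above, 1.571 = fully open (lever along the pipe, toward the riser). Notches at 0, at 1.571, and half open somewhere from 0.6 to 0.97, to be felt; play 0.04 either way in each. Freed, it turns with about 1 to 3 N at the paddle
- hose_tap_lever (a joint): tilt of the lever of the hose tap, rad: about -0.02 = up, grows as its paddle is pressed down
- pan: empty steel food pan 185x172x100 mm standing loose under the spout; origin under its centre, z up
- salt: salt shaker, 44 mm wide, 90 mm tall, standing loose; origin under its centre, z up
- jar: spice jar with dark cap, 41 mm wide, 105 mm tall, standing loose; origin under its centre, z up
- cup: lidded deli cup, 72 mm wide, 70 mm tall, standing loose; origin under its centre, z up
- tape: roll of tape lying flat, 103x101x25 mm; origin under its centre, z up
Things that resemble listed ones, but are neither listed nor needed, are in the scene too. Leave any blue look-alike of the jar alone.

How it is judged:
At the end, for the whole second after the job is handed in: The spout tap's lever stands locked in its half-open notch (turn between 0.53 and 1.04 rad), up (tilt under 0.03) and at rest; the hose tap is still shut with its lever up; pan, salt shaker, jar, cup and tape stand within 40 mm of where they were and upright (tilt under 0.5 rad) (value of joint spout_tap_stem between 0.53 and 1.04 rad and value of joint each of spout_tap_lever, hose_tap_lever below 0.03 rad and velocity of joint spout_tap_stem between -0.05 and 0.05 rad/s and value of joint hose_tap_stem between -0.08 and 0.08 rad and not (distance of pan from where it was at the start of the episode above 0.04 m or angle between pan's own z axis and vertical above 0.5 rad) and not (distance of salt from where it was at the start of the episode above 0.04 m or angle between salt's own z axis and vertical above 0.5 rad) and not (distance of jar from where it was at the start of the episode above 0.04 m or angle between jar's own z axis and vertical above 0.5 rad) and not (distance of cup from where it was at the start of the episode above 0.04 m or angle between cup's own z axis and vertical above 0.5 rad) and not (distance of tape from where it was at the start of the episode above 0.04 m or angle between tape's own z axis and vertical above 0.5 rad)); the robot touches nothing.
It fails at once if the spout tap's lever is swung on to fully open (over 1.4 rad) (value of joint spout_tap_stem above 1.4 rad).
It fails at once if the lever is forced round with its tooth still down below the rim ((value of joint spout_tap_stem between 0.18 and 0.42 rad and value of joint spout_tap_lever below 0.05 rad) or (value of joint spout_tap_stem between 1.15 and 1.4 rad and value of joint spout_tap_lever below 0.05 rad)).
It fails at once if the hose tap's lever is turned out of shut, or pressed free of its notch (value of joint hose_tap_stem above 0.12 rad or value of joint hose_tap_lever above 0.08 rad).
It fails at once if the pan, salt shaker, jar, cup or tape is shifted over 40 mm or tipped ((distance of pan from where it was at the start of the episode above 0.04 m or angle between pan's own z axis and vertical above 0.5 rad) or (distance of salt from where it was at the start of the episode above 0.04 m or angle between salt's own z axis and vertical above 0.5 rad) or (distance of jar from where it was at the start of the episode above 0.04 m or angle between jar's own z axis and vertical above 0.5 rad) or (distance of cup from where it was at the start of the episode above 0.04 m or angle between cup's own z axis and vertical above 0.5 rad) or (distance of tape from where it was at the start of the episode above 0.04 m or angle between tape's own z axis and vertical above 0.5 rad)).
It also fails if it takes over 51 s, if anything falls off the work surface, if the arm or the gripper's body presses on something with over 40 N, if the wrist force passes 120 N, or if a joint passes its speed limit or range.

## Working session

There is one attempt and no reset: what is moved stays moved. The work goes in short steps, Python scripts to look and compute and a shell command to move; the robot and the scene stay as the last step left them, time stands still between calls to the robot, and variables do not carry over. Pictures are saved under pics/ and viewed, at most 10 in all, crops included, and the job is handed in when it is done.

```bash
mkdir -p pics
cat > h.py <<'E'
import numpy as np, cv2
from workcell import env
from scipy.spatial.transform import Rotation as R
def rot(o):
    o=np.array(o,float)
    if o.shape==(3,3): return o
    return (R.from_rotvec(o) if o.size==3 else R.from_quat(o)).as_matrix()
def ray(c,p):
    K=np.array(c["camera_matrix"]); d=np.linalg.inv(K)@[p[0],p[1],1]
    return np.array(c["origin"]), rot(c["orientation"])@(d*[1,-1,-1])
def atz(c,p,z):
    o,d=ray(c,p); return o+d*(z-o[2])/d[2]
def proj(c,P):
    q=rot(c["orientation"]).T@(np.array(P)-c["origin"])*[1,-1,-1]; q=np.array(c["camera_matrix"])@q; return q[:2]/q[2]
def save(c,f): cv2.imwrite(f,c["pixels"][:,:,::-1])
E
python3 - <<'E'
from h import *
Z={'spout_tap_axis':.196,'spout_tap_paddle':.198,'spout_tap':0,'hose_tap':0,'pan':0}
ims=[]
for n in('scene','top'):
    c=env.camera(n); ims.append(c["pixels"])
    print(n,np.round(c["origin"],3),c["orientation"],[k for k in c])
    for q,z in Z.items():
        for r in env.spot_point(n,q): print(n,q,round(r["p"],2),np.round(r["point"],1),np.round(atz(c,r["point"],z),3))
    save(c,f'pics/{n}0.png')
print(env.get_state())
E
```

```text
scene [-0.282  0.704  1.139] [ 0.40612359 -0.94445361 -2.21937013] ['pixels', 'camera_matrix', 'origin', 'orientation']
scene spout_tap_axis 0.96 [260.3 142.7] [ 0.566 -0.185  0.196]
scene spout_tap_axis 0.52 [259.1 180.7] [ 0.433 -0.039  0.196]
scene spout_tap 0.93 [259.  180.3] [ 0.584 -0.194  0.   ]
scene hose_tap 0.73 [188.7 238.9] [0.556 0.179 0.   ]
scene pan 0.6 [238.  195.3] [ 0.584 -0.082  0.   ]
top [ 0.313 -0.047  2.076] [ 0.0782666  -0.07597936 -1.55674188] ['pixels', 'camera_matrix', 'origin', 'orientation']
top spout_tap_axis 0.64 [284.6 174.6] [ 0.587 -0.19   0.196]
top spout_tap_paddle 0.62 [279.7 202.7] [ 0.478 -0.171  0.198]
top spout_tap 0.76 [282.5 181.7] [ 0.585 -0.196  0.   ]
top hose_tap 0.93 [195.  186.2] [0.561 0.174 0.   ]
top pan 0.93 [251.1 182.5] [ 0.58  -0.063  0.   ]
{'t': 0.6, 'joint_positions': array([-1.50031110e+00,  1.80782540e-01,  1.60701473e+00, -2.69840768e-05,
        1.35382777e+00, -2.06316119e-01]), 'joint_velocities': array([ 2.92065951e-04,  2.85046281e-04, -2.14368245e-03, -4.13852502e-04,
       -2.43660879e-05,  2.90745416e-04]), 'joint_torque': array([-6.33190357e-04, -4.33599436e+01, -3.42018664e+01,  7.02514336e-02,
        3.11601372e-02, -1.79942367e-05]), 'position': array([ 0.1571358 , -0.55311023,  0.23871715]), 'ee_rot': array([-3.11151741e+00, -4.33416125e-01,  3.78437017e-05]), 'contact_force': array([-0.99340516, -0.13601144, -0.79916388]), 'ft_torque': array([ 0.04436719,  0.00097008, -0.02085066]), 'gripper_force': 0.0, 'opening': 0.9948590773107955}
```

View pics/scene0.png

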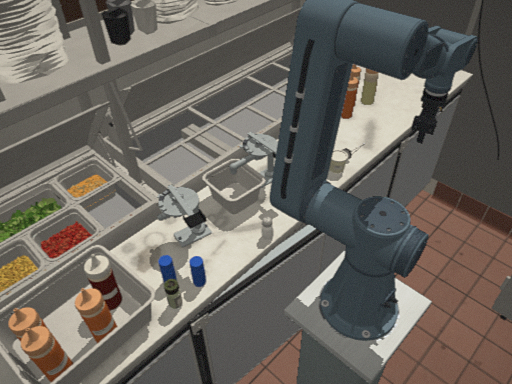

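View pics/top0.png

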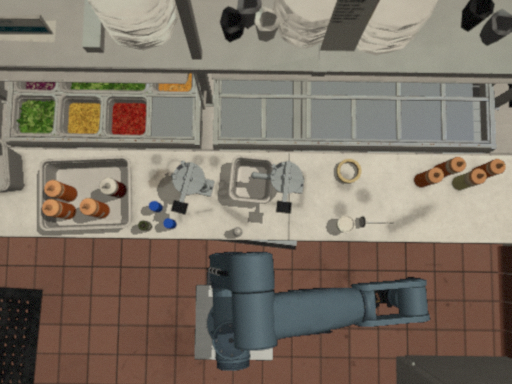

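The scene view shows the spout tap near (260,145), with its pan at (235,185), and the hose tap near (185,205). In the top view the spout tap's disc is at (287,177) with its black paddle at (284,208), and the hose tap's paddle is at (179,208).

Run:
```python
from h import *
c=env.camera('top')
px=c["pixels"]
cr=px[145:245,225:325]; cv2.imwrite('pics/crop1.png',cv2.resize(cr,(600,600),interpolation=cv2.INTER_CUBIC)[:,:,::-1])
m=(px.max(2)<45); m[:195]=0;m[222:]=0;m[:,:268]=0;m[:,300:]=0
ys,xs=np.nonzero(m); p=(xs.mean(),ys.mean()); print(len(xs),p,xs.min(),xs.max(),ys.min(),ys.max(),atz(c,p,.2))
for r in env.trace('top','spout_tap_paddle')[:2]: print(r['p'],r['point'],atz(c,r['point'],.2))
print('half plate', atz(c,(287,177),.176))
```

```text
108 (np.float64(283.51851851851853), np.float64(206.58333333333334)) 277 290 202 211 [ 0.46366977 -0.18584376  0.2       ]
0.74 [284.9, 194.7] [ 0.5091693  -0.19086796  0.2       ]
half plate [ 0.58072691 -0.20049448  0.176     ]
```

View pics/crop1.png

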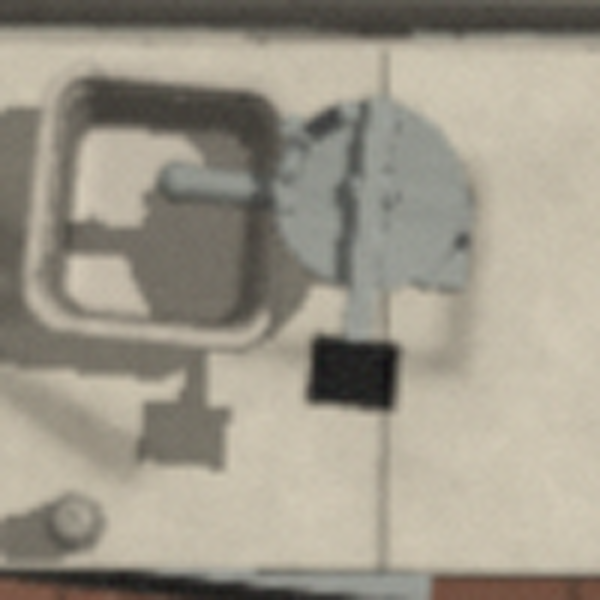

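The crop shows the paddle centred at crop (353,374), which is pixel (283.8,207.3), and the disc centre at about pixel (287.3,177.5). Axis to paddle comes to 0.118 m, matching the spec. The lever points at about 173° in the world frame, and the pipe reaches left over the pan. I'll move above the paddle with the fingers shut.

```bash
python3 -m crank '255 .0395 -.027 -.006 0 0 0;255 .0395 -.027 -.006 0 0 0;255 .0395 -.027 -.006 0 0 0;255 .0395 -.027 -.006 0 0 0;255 .0395 -.027 -.006 0 0 0;255 .0395 -.027 -.006 0 0 0;255 .0395 -.027 -.006 0 0 0;255 .0395 -.027 -.006 0 0 0;255 .0395 -.027 -.006 0 0 0;255 .0395 -.027 -.006 0 0 0;255 0 0 0 0 0 7.7;255 0 0 0 0 0 7.7'
python3 -m crank '255 0 0 0 0 0 7.7;255 0 0 0 0 0 0;255 0 0 0 0 0 0'
cat >> h.py <<'E'
AX=np.array([.581,-.2005]); A0=np.radians(172.8)
def pose(show=True):
    s=env.get_state(); M=rot(s["ee_rot"]); p=s["position"]
    r=p[:2]-AX; print('t',round(s['t'],2),'pos',np.round(p,4),'toolx deg',round(np.degrees(np.arctan2(M[1,0],M[0,0])),2),'toolz',np.round(M[:,2],3),'F',np.round(s['contact_force'],1),'r',round(np.hypot(*r),4),'theta',round((np.arctan2(r[1],r[0])-A0+np.pi)%(2*np.pi)-np.pi,3),'open',round(s['opening'],2))
    return s,M
E
python3 - <<'E'
from h import *
s,M=pose(); print(np.round(s['joint_positions'],2))
print('need', np.round(M.T@(np.array([.464,-.186,.225])-s['position']),4))
c=env.camera('top'); ims=c['pixels'][155:235,235:335]; a=cv2.resize(ims,(500,400),interpolation=3)
c=env.camera('scene'); ims=c['pixels'][90:230,200:340]; b=cv2.resize(ims,(400,400),interpolation=3)
cv2.imwrite('pics/b.png',np.hstack([a,b])[:, :800,::-1])
E
```

```text
t: 2.2
position: [0.4638, -0.1846, 0.2989]
ee_rot: [3.141, 0.009, 0.0]
contact_force: [0.0, -0.4, -0.4]
opening: 0.005
gripper_force: 0.0
t: 2.58
position: [0.4633, -0.1855, 0.2987]
ee_rot: [3.136, -0.195, 0.0]
contact_force: [0.5, -0.2, 0.5]
opening: 0.002
gripper_force: 0.0
t 2.58 pos [ 0.4633 -0.1855  0.2987] toolx deg -7.1 toolz [ 0. -0. -1.] F [ 0.5 -0.2  0.5] r 0.1187 theta -0.001 open 0.0
[-0.62 -0.04  1.72  0.    1.46  1.08]
need [0.0008 0.0004 0.0737]
```

View pics/b.png

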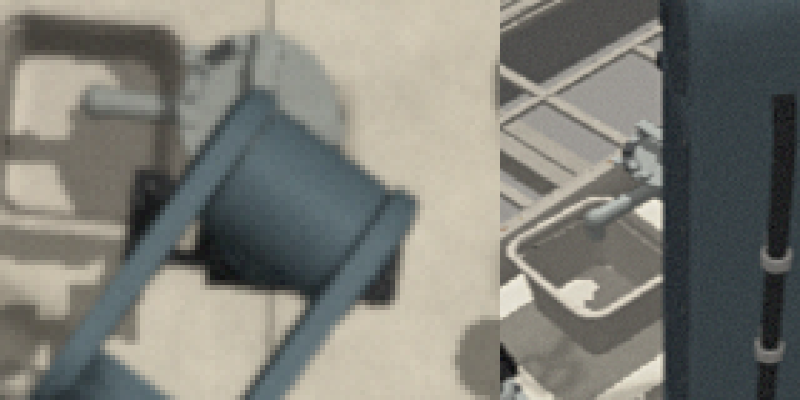

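The arm hides the paddle in both views; the pan and spout look undisturbed. I'll go down by feel: the lips top out at 0.209 and the flat is at 0.198.

```bash
python3 -m crank '255 0 0 .03 0 0 0;255 0 0 .03 0 0 0;255 0 0 .016 0 0 0;255 0 0 .006 0 0 0;255 0 0 .006 0 0 0;255 0 0 0 0 0 0' 
python3 -m crank '255 0 0 .006 0 0 0;255 0 0 .003 0 0 0;255 0 0 0 0 0 0;255 0 0 0 0 0 0'
python3 -c "
from h import *
pose()"
```

```text
t: 3.42
position: [0.4635, -0.1856, 0.211]
ee_rot: [3.135, -0.198, 0.001]
contact_force: [0.2, -0.5, 0.5]
opening: 0.006
gripper_force: 0.0
t: 3.92
position: [0.4634, -0.1855, 0.2018]
ee_rot: [3.135, -0.198, 0.0]
contact_force: [-0.2, 0.4, 0.3]
opening: 0.007
gripper_force: 0.0
t 3.92 pos [ 0.4634 -0.1855  0.2018] toolx deg -7.24 toolz [ 0. -0. -1.] F [-0.2  0.4  0.3] r 0.1186 theta -0.001 open 0.01
```

Below the lip tops with no contact, so the fingers are between the lips. Pressing.

```bash
for i in 1; do python3 -m crank '255 0 0 .003 0 0 0;255 0 0 .003 0 0 0;255 0 0 0 0 0 0'; done
python3 -m crank '255 0 0 .004 0 0 0;255 0 0 .004 0 0 0;255 0 0 0 0 0 0'
python3 -m crank '255 0 0 .003 0 0 0;255 0 0 0 0 0 0;255 0 0 0 0 0 0'
python3 -c "
from h import *
pose()"
```

```text
t: 4.3
position: [0.4633, -0.1855, 0.1957]
ee_rot: [3.135, -0.198, -0.0]
contact_force: [-1.9, -0.4, 2.9]
opening: 0.003
gripper_force: 1.3
t: 4.68
position: [0.4633, -0.1855, 0.1875]
ee_rot: [3.135, -0.198, -0.0]
contact_force: [-1.4, -0.3, 3.9]
opening: 0.004
gripper_force: 2.2
t: 5.05
position: [0.4633, -0.1855, 0.1848]
ee_rot: [3.135, -0.198, -0.0]
contact_force: [-2.0, -0.1, 4.8]
opening: 0.004
gripper_force: 2.5
t 5.05 pos [ 0.4633 -0.1855  0.1848] toolx deg -7.24 toolz [-0. -0. -1.] F [-2.  -0.1  4.8] r 0.1186 theta -0.001 open 0.0
```

```bash
python3 -m crank '255 0 0 .002 0 0 0;255 0 0 .0015 0 0 0;255 0 0 0 0 0 0;255 0 0 0 0 0 0'
python3 -c "
from h import *
pose()"
```

```text
t: 5.55
position: [0.4634, -0.1855, 0.1814]
ee_rot: [3.135, -0.198, 0.0]
contact_force: [-2.1, 0.8, 4.8]
opening: 0.005
gripper_force: 2.9
t 5.55 pos [ 0.4634 -0.1855  0.1814] toolx deg -7.24 toolz [ 0. -0. -1.] F [-2.1  0.8  4.8] r 0.1185 theta -0.001 open 0.01
```

```bash
python3 -m crank '255 0 0 .001 0 0 0;255 0 0 0 0 0 0;255 0 0 0 0 0 0'
python3 -m crank '255 0 0 .001 0 0 0;255 0 0 0 0 0 0;255 0 0 0 0 0 0'
python3 -c "
from h import *
pose()"
```

```text
t: 5.92
position: [0.4634, -0.1855, 0.1805]
ee_rot: [3.135, -0.198, 0.0]
contact_force: [-1.2, 0.1, 5.3]
opening: 0.006
gripper_force: 3.0
t: 6.3
position: [0.4635, -0.1856, 0.1795]
ee_rot: [3.135, -0.198, 0.001]
contact_force: [-2.3, 0.3, 5.6]
opening: 0.008
gripper_force: 3.1
t 6.3 pos [ 0.4635 -0.1856  0.1795] toolx deg -7.24 toolz [ 0. -0. -1.] F [-2.3  0.3  5.6] r 0.1185 theta -0.001 open 0.01
```

```bash
python3 -m crank '255 0 0 .001 0 0 0;255 0 0 0 0 0 0;255 0 0 0 0 0 0'
python3 -m crank '255 0 0 .001 0 0 0;255 0 0 0 0 0 0;255 0 0 0 0 0 0'
```

```text
t: 6.68
position: [0.4635, -0.1856, 0.1786]
ee_rot: [3.135, -0.198, 0.001]
contact_force: [-1.9, 0.2, 7.0]
opening: 0.006
gripper_force: 3.2
t: 7.05
position: [0.4636, -0.1856, 0.1776]
ee_rot: [3.135, -0.198, 0.001]
contact_force: [-2.3, 0.1, 6.1]
opening: 0.005
gripper_force: 3.3
```

```bash
python3 -m crank '255 0 0 .001 0 0 0;255 0 0 0 0 0 0;255 0 0 0 0 0 0'
python3 -m crank '255 0 0 .001 0 0 0;255 0 0 0 0 0 0;255 0 0 0 0 0 0'|sed -n '2p;4p'
python3 -c "
from h import *
s,M=pose()
c=env.camera('scene');save(c,'pics/x.png')
c=env.camera('top');cv2.imwrite('pics/c.png',cv2.resize(c['pixels'][155:235,235:335],(500,400),interpolation=3)[:,:,::-1])"
```

```text
t: 7.42
position: [0.4637, -0.1857, 0.177]
ee_rot: [3.135, -0.198, 0.002]
contact_force: [-3.4, 0.8, 8.2]
opening: 0.005
gripper_force: 4.5
position: [0.4637, -0.1858, 0.1763]
contact_force: [-4.6, 0.8, 10.5]
t 7.8 pos [ 0.4637 -0.1858  0.1763] toolx deg -7.23 toolz [ 0.001 -0.001 -1.   ] F [-4.6  0.8 10.5] r 0.1182 theta 0.001 open 0.01
```

View pics/c.png

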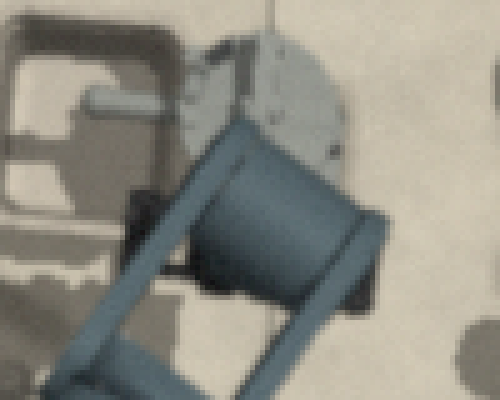

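The hard stop is felt at about z 0.1775 (tilt 0.15), so the tooth is clear below about 0.182. I'll back off slightly, take up the side play and start the swing.

```bash
python3 -m crank '255 0 0 -.0015 0 0 0;255 0 .0025 0 0 0 0;255 0 .0025 0 0 0 0;255 0 0 0 0 0 0'
python3 -m crank '255 .0001 .0041 0 0 0 -2;255 .0001 .0041 0 0 0 -2;255 .0001 .0041 0 0 0 -2;255 0 0 0 0 0 0'
python3 -c "
from h import *
pose()"
```

```text
t: 8.4
position: [0.4631, -0.1905, 0.1773]
ee_rot: [3.135, -0.198, 0.002]
contact_force: [-1.0, 0.7, 7.6]
opening: 0.006
gripper_force: 3.9
t: 8.9
position: [0.4627, -0.2031, 0.1775]
ee_rot: [3.141, -0.034, 0.003]
contact_force: [-0.5, 0.5, 5.5]
opening: 0.008
gripper_force: 3.4
t 8.9 pos [ 0.4627 -0.2031  0.1775] toolx deg -1.23 toolz [ 0.002 -0.001 -1.   ] F [-0.5  0.5  5.5] r 0.1183 theta 0.148 open 0.01
```

```bash
python3 -m crank '255 .0002 .0062 0 0 0 -3;255 .0002 .0062 0 0 0 -3;255 .0002 .0062 0 0 0 -3;255 0 0 0 0 0 0'
python3 -m crank '255 .0002 .0062 0 0 0 -3;255 .0002 .0062 0 0 0 -3;255 .0002 .0062 0 0 0 -3;255 .0002 .0062 0 0 0 -3;255 .0002 .0062 0 0 0 -3;255 0 0 0 0 0 0'
python3 - <<'E'
from h import *
pose()
c=env.camera('top');cv2.imwrite('pics/d.png',cv2.resize(c['pixels'][155:235,235:335],(500,400),interpolation=3)[:,:,::-1])
E
```

```text
t: 9.4
position: [0.4645, -0.2219, 0.1777]
ee_rot: [3.133, 0.213, 0.005]
contact_force: [0.7, -0.6, 5.6]
opening: 0.003
gripper_force: 3.0
t: 10.15
position: [0.473, -0.2515, 0.1777]
ee_rot: [3.078, 0.62, 0.006]
contact_force: [2.4, 1.5, 6.8]
opening: 0.008
gripper_force: 2.9
t 10.15 pos [ 0.473  -0.2515  0.1777] toolx deg 22.78 toolz [ 0.004 -0.001 -1.   ] F [2.4 1.5 6.8] r 0.1194 theta 0.567 open 0.01
```

View pics/d.png

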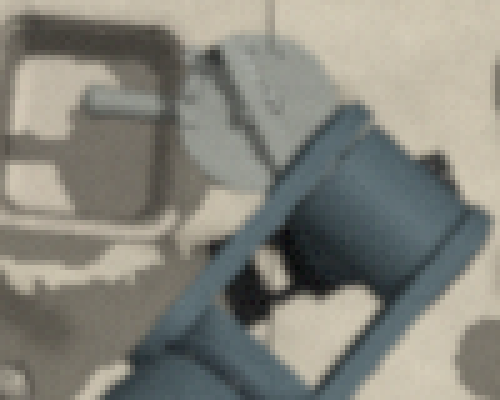

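The lever has turned; the tail and arm line are visibly rotated by about 30°, and the pan is untouched. The lever should be at about 0.52 rad, just before the notch range. I'll ease up so the tooth rests on the rim, then push on by the lip.

```bash
python3 -m crank '255 0 0 -.003 0 0 0;255 0 0 -.003 0 0 0;255 0 0 -.003 0 0 0;255 0 0 -.001 0 0 0;255 0 0 0 0 0 0;255 0 0 0 0 0 0'
python3 -m crank '255 .0000 .0021 0 0 0 -1;255 .0000 .0021 0 0 0 -1;255 0 0 0 0 0 0'
python3 -c "
from h import *
pose()"
```

```text
t: 10.95
position: [0.4711, -0.2508, 0.1862]
ee_rot: [-3.079, -0.62, 0.001]
contact_force: [-0.1, -0.6, 0.6]
opening: 0.005
gripper_force: 0.0
t: 11.32
position: [0.4731, -0.2551, 0.1867]
ee_rot: [3.068, 0.674, 0.0]
contact_force: [0.6, 0.2, -0.1]
opening: 0.006
gripper_force: 0.0
t 11.32 pos [ 0.4731 -0.2551  0.1867] toolx deg 24.77 toolz [ 0. -0. -1.] F [ 0.6  0.2 -0.1] r 0.1209 theta 0.594 open 0.01
```

The vertical force has gone, so the tooth rests on the rim as expected. I'll feel along for the notch.

```bash
for i in 1; do python3 -m crank '255 .001 .0021 0 0 0 -1;255 .001 .0021 0 0 0 -1;255 0 0 0 0 0 0'; python3 -m crank '255 0 .0021 0 0 0 -1;255 0 .0021 0 0 0 -1;255 0 0 0 0 0 0';done|grep -E 'pos|contact'
python3 -m crank '255 0 .0021 0 0 0 -1;255 0 .0021 0 0 0 -1;255 0 0 0 0 0 0'|grep -E 'pos|contact'
python3 -c "
from h import *
pose()"
```

```text
position: [0.4768, -0.2579, 0.1867]
contact_force: [-0.2, 0.2, -0.3]
position: [0.4784, -0.2613, 0.1865]
contact_force: [-0.8, 1.8, 1.0]
position: [0.4808, -0.2652, 0.1866]
contact_force: [0.1, 1.9, -0.8]
t 12.45 pos [ 0.4808 -0.2652  0.1866] toolx deg 30.78 toolz [ 0.  0. -1.] F [ 0.1  1.9 -0.8] r 0.1193 theta 0.699 open 0.0
```

```bash
python3 -m crank '255 .0001 .0021 0 0 0 -1;255 .0001 .0021 0 0 0 -1;255 0 0 0 0 0 0'|grep -E 'pos|contact'; python3 -m crank '255 0 .0021 0 0 0 -1;255 0 .0021 0 0 0 -1;255 0 0 0 0 0 0'|grep -E 'pos|contact'
python3 -c "
from h import *
pose()"
```

```text
position: [0.4831, -0.2689, 0.1867]
contact_force: [-0.2, 2.4, -0.8]
position: [0.4854, -0.2725, 0.1867]
contact_force: [0.6, 3.0, 0.4]
t 13.2 pos [ 0.4854 -0.2725  0.1867] toolx deg 34.77 toolz [ 0. -0. -1.] F [0.6 3.  0.4] r 0.1197 theta 0.771 open 0.01
```

```bash
python3 -m crank '255 .0002 .0021 0 0 0 -1;255 .0001 .0021 0 0 0 -1;255 0 0 0 0 0 0'|grep -E 'pos|contact'
python3 -c "
from h import *
pose()"
```

```text
position: [0.4881, -0.2758, 0.1867]
contact_force: [0.5, 3.6, -0.5]
t 13.57 pos [ 0.4881 -0.2758  0.1867] toolx deg 36.77 toolz [ 0. -0. -1.] F [ 0.5  3.6 -0.5] r 0.1196 theta 0.807 open 0.0
```

```bash
python3 -m crank '255 .0002 .0021 0 0 0 -1;255 .0001 .0021 0 0 0 -1;255 0 0 0 0 0 0'|grep -E 'pos|contact'
python3 -c "
from h import *
pose()
c=env.camera('top');cv2.imwrite('pics/e.png',cv2.resize(c['pixels'][155:225,255:325],(600,600),interpolation=3)[:,:,::-1])"
```

```text
position: [0.4908, -0.279, 0.1867]
contact_force: [-1.4, 1.7, 0.2]
t 13.95 pos [ 0.4908 -0.279   0.1867] toolx deg 38.77 toolz [ 0. -0. -1.] F [-1.4  1.7  0.2] r 0.1195 theta 0.842 open 0.01
```

View pics/e.png

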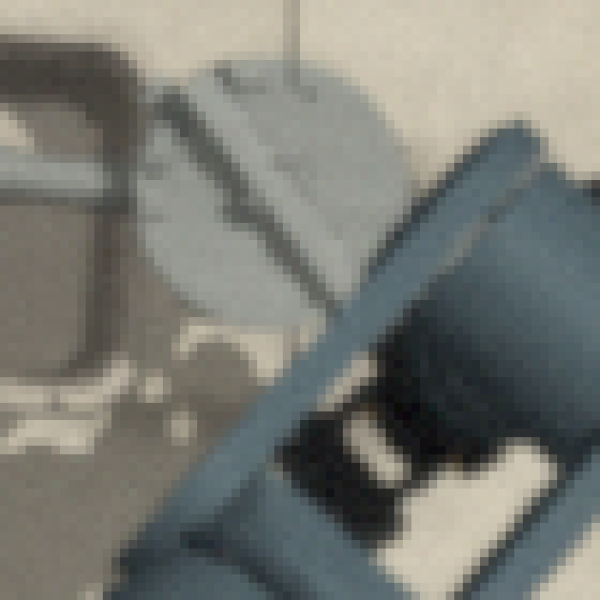

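The picture shows the lever at about 36° from vertical in the image, which is about 0.77 rad of turn. It follows the tool on the rim, so I carry on.

```bash
python3 -m crank '255 .0002 .0021 0 0 0 -1;255 .0001 .0021 0 0 0 -1;255 0 0 0 0 0 0'
python3 -c "
from h import *
pose()"
```

```text
t: 14.38
position: [0.4937, -0.282, 0.1867]
ee_rot: [2.944, 1.094, 0.0]
contact_force: [-1.0, 1.2, 0.8]
opening: 0.003
gripper_force: 0.9
t 14.38 pos [ 0.4937 -0.282   0.1867] toolx deg 40.77 toolz [ 0. -0. -1.] F [-1.   1.2  0.8] r 0.1194 theta 0.877 open 0.0
```

```bash
python3 -m crank '255 .0001 .0021 0 0 0 -1;255 0 0 0 0 0 0;255 0 0 0 0 0 0'
python3 -m crank '255 .0001 .0021 0 0 0 -1;255 0 0 0 0 0 0;255 0 0 0 0 0 0'
```

```text
t: 14.75
position: [0.4952, -0.2834, 0.1868]
ee_rot: [2.935, 1.119, 0.0]
contact_force: [-2.8, 0.4, -0.3]
opening: 0.009
gripper_force: 0.8
t: 15.12
position: [0.4966, -0.2849, 0.1868]
ee_rot: [2.925, 1.145, 0.0]
contact_force: [-1.6, 0.3, 0.2]
opening: 0.007
gripper_force: 0.8
```

```bash
python3 -m crank '255 .0001 .0021 0 0 0 -1;255 0 0 0 0 0 0;255 0 0 0 0 0 0'
python3 -m crank '255 .0001 .0021 0 0 0 -1;255 0 0 0 0 0 0;255 0 0 0 0 0 0'
```

```text
t: 15.5
position: [0.4982, -0.2863, 0.1868]
ee_rot: [2.915, 1.17, 0.0]
contact_force: [-1.6, 1.9, -0.2]
opening: 0.007
gripper_force: 0.8
t: 15.88
position: [0.4997, -0.2878, 0.1868]
ee_rot: [2.905, 1.196, 0.0]
contact_force: [-1.3, -0.2, 0.1]
opening: 0.001
gripper_force: 0.8
```

```bash
python3 -m crank '255 .0001 .0021 0 0 0 -1;255 0 0 0 0 0 0;255 0 0 0 0 0 0'
python3 -m crank '255 .0001 .0021 0 0 0 -1;255 0 0 0 0 0 0;255 0 0 0 0 0 0'
```

```text
t: 16.25
position: [0.5013, -0.2892, 0.1868]
ee_rot: [2.894, 1.221, 0.0]
contact_force: [-0.5, -0.0, 1.5]
opening: 0.002
gripper_force: 0.5
t: 16.62
position: [0.5028, -0.2905, 0.1867]
ee_rot: [2.884, 1.247, 0.0]
contact_force: [-0.1, 0.6, -0.4]
opening: 0.007
gripper_force: 0.4
```

```bash
python3 -c "
from h import *
pose()
c=env.camera('top');cv2.imwrite('pics/f.png',cv2.resize(c['pixels'][155:225,255:325],(600,600),interpolation=3)[:,:,::-1])"
```

```text
t 16.62 pos [ 0.5028 -0.2905  0.1867] toolx deg 46.76 toolz [ 0. -0. -1.] F [-0.1  0.6 -0.4] r 0.1193 theta 0.981 open 0.01
```

View pics/f.png

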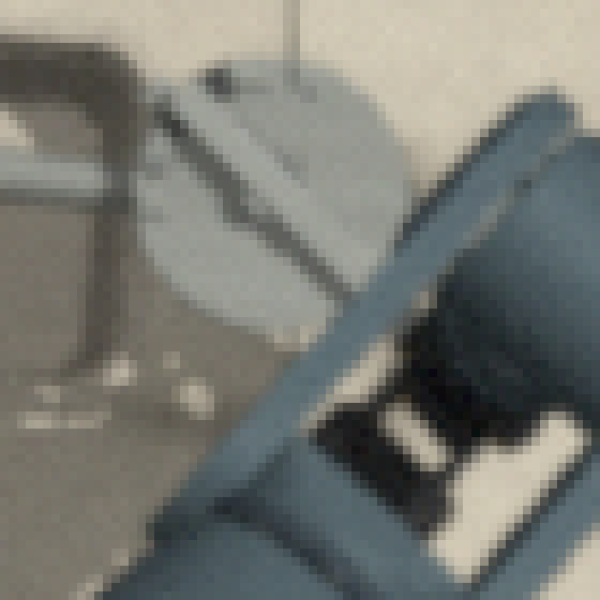

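The lever is now at about 0.95 rad. A dark notch-like mark shows on the rim at (210,85), which works out to about 0.70 rad. With the fingers this low the tooth could barely drop, so I'll raise 3 mm, finish the range and sweep back if needed.

```bash
python3 -m crank '255 0 0 -.0035 0 0 0;255 .0001 .0021 0 0 0 -1;255 0 0 0 0 0 0;255 0 0 0 0 0 0'
python3 -m crank '255 .0001 .0021 0 0 0 -1;255 0 0 0 0 0 0;255 0 0 0 0 0 0'
python3 -m crank '255 .0001 .0021 0 0 0 -1;255 0 0 0 0 0 0;255 0 0 0 0 0 0'
python3 -c "
from h import *
pose()"
```

```text
t: 17.18
position: [0.5048, -0.2923, 0.1909]
ee_rot: [2.871, 1.271, 0.001]
contact_force: [0.8, -0.3, 2.9]
opening: 0.004
gripper_force: 1.6
t: 17.55
position: [0.506, -0.2933, 0.1903]
ee_rot: [2.861, 1.297, 0.0]
contact_force: [0.2, -0.4, 3.3]
opening: 0.006
gripper_force: 2.1
t: 17.92
position: [0.5075, -0.2945, 0.1902]
ee_rot: [-2.85, -1.322, 0.0]
contact_force: [0.1, -0.2, 3.9]
opening: 0.007
gripper_force: 2.3
t 17.93 pos [ 0.5075 -0.2945  0.1902] toolx deg 49.76 toolz [-0.  0. -1.] F [ 0.1 -0.2  3.9] r 0.1193 theta 1.033 open 0.01
```

Fz rose to about 4 N at z 0.190, where before there was none, so the paddle has come up and the tooth has dropped into the notch. I'll back off sideways and let the lever up slowly.

```bash
python3 -m crank '255 0 -.002 0 0 0 0;255 0 0 -.003 0 0 0;255 0 0 0 0 0 0'
python3 -m crank '255 0 0 -.004 0 0 0;255 0 0 -.003 0 0 0;255 0 0 0 0 0 0;255 0 0 0 0 0 0'
python3 -c "
from h import *
pose()"
```

```text
t: 18.3
position: [0.5061, -0.2932, 0.1935]
ee_rot: [2.85, 1.322, 0.0]
contact_force: [-0.4, 0.0, 2.9]
opening: 0.005
gripper_force: 1.7
t: 18.8
position: [0.5057, -0.293, 0.1998]
ee_rot: [-2.849, -1.321, 0.001]
contact_force: [-0.5, -0.3, 0.6]
opening: 0.004
gripper_force: 0.0
t 18.8 pos [ 0.5057 -0.293   0.1998] toolx deg 49.76 toolz [-0.001  0.001 -1.   ] F [-0.5 -0.3  0.6] r 0.1193 theta 1.013 open 0.0
```

The lever is up: contact lasted to about z 0.194 and is now gone. A gentle sideways nudge back will prove the lock.

```bash
python3 -m crank '255 0 -.003 0 0 0 0;255 0 -.003 0 0 0 0;255 0 0 0 0 0 0' | grep -E 'pos|contact'
python3 -m crank '255 0 -.003 0 0 0 0;255 0 0 0 0 0 0;255 0 0 0 0 0 0' | grep -E 'pos|contact'
python3 -m crank '255 0 -.003 0 0 0 0;255 0 0 0 0 0 0;255 0 0 0 0 0 0' | grep -E 'pos|contact'
python3 -c "
from h import *
pose()"
```

```text
position: [0.5012, -0.2891, 0.2002]
contact_force: [0.2, 0.3, -0.5]
position: [0.4992, -0.2874, 0.2003]
contact_force: [-0.2, -0.3, 0.3]
position: [0.4969, -0.2855, 0.2002]
contact_force: [0.7, -0.4, 0.0]
t 19.93 pos [ 0.4969 -0.2855  0.2002] toolx deg 49.76 toolz [ 0. -0. -1.] F [ 0.7 -0.4  0. ] r 0.1196 theta 0.916 open -0.0
```

```bash
python3 -m crank '255 0 -.003 0 0 0 0;255 0 0 0 0 0 0;255 0 0 0 0 0 0' | grep -E 'pos|contact'
python3 -m crank '255 0 -.002 0 0 0 0;255 0 0 0 0 0 0;255 0 0 0 0 0 0' | grep -E 'pos|contact'
python3 -m crank '255 0 -.001 0 0 0 0;255 0 0 0 0 0 0;255 0 0 0 0 0 0' | grep -E 'pos|contact'
python3 -c "
from h import *
pose()"
```

```text
position: [0.4945, -0.2835, 0.2003]
contact_force: [0.1, 0.3, -0.3]
position: [0.4931, -0.2822, 0.2003]
contact_force: [-0.1, 0.5, -0.0]
position: [0.4925, -0.2817, 0.2003]
contact_force: [2.2, -1.6, -0.5]
t 21.05 pos [ 0.4925 -0.2817  0.2003] toolx deg 49.76 toolz [ 0.001 -0.    -1.   ] F [ 2.2 -1.6 -0.5] r 0.1201 theta 0.869 open 0.0
```

```bash
python3 -m crank '255 0 -.002 0 0 0 0;255 0 0 0 0 0 0;255 0 0 0 0 0 0' | grep -E 'pos|contact'
python3 -m crank '255 0 -.002 0 0 0 0;255 0 0 0 0 0 0;255 0 0 0 0 0 0' | grep -E 'pos|contact'
python3 -m crank '255 0 -.002 0 0 0 0;255 0 0 0 0 0 0;255 0 0 0 0 0 0' | grep -E 'pos|contact'
```

```text
position: [0.4916, -0.2806, 0.2005]
contact_force: [6.6, -2.0, -2.6]
position: [0.491, -0.2798, 0.2008]
contact_force: [8.6, -3.6, -4.0]
position: [0.4904, -0.2792, 0.2011]
contact_force: [13.5, -5.0, -6.3]
```

Firmly blocked at 14 N where a free lever takes 1 to 3 N, so it is locked. I'll centre between the lips, lift straight up and move clear.

```bash
python3 -m crank '255 0 .006 0 0 0 0;255 0 .006 0 0 0 0;255 0 0 0 0 0 0;255 0 0 -.005 0 0 0;255 0 0 -.01 0 0 0;255 0 0 -.02 0 0 0;255 0 0 -.04 0 0 0;255 0 0 -.04 0 0 0;255 0 0 0 0 0 0'
python3 -m crank '255 -.04 .03 0 0 0 0;255 -.04 .03 0 0 0 0;255 -.04 .03 0 0 0 0;255 -.04 .03 0 0 0 0;255 -.04 .03 0 0 0 0;255 0 0 0 0 0 0;255 0 0 0 0 0 0'
python3 - <<'E'
from h import *
pose()
c=env.camera('top'); px=c['pixels']; a=cv2.resize(px[140:245,135:335],(800,420),interpolation=3); cv2.imwrite('pics/g.png',a[:,:,::-1])
E
```

```text
t: 23.3
position: [0.4982, -0.2866, 0.3203]
ee_rot: [2.843, 1.319, 0.005]
contact_force: [1.2, -0.2, -0.3]
opening: 0.009
gripper_force: 0.0
t: 24.18
position: [0.482, -0.5342, 0.3142]
ee_rot: [-2.848, -1.321, -0.0]
contact_force: [-0.1, -0.5, -0.5]
opening: 0.008
gripper_force: 0.0
t 24.18 pos [ 0.482  -0.5342  0.3142] toolx deg 49.75 toolz [-0.001  0.002 -1.   ] F [-0.1 -0.5 -0.5] r 0.3481 theta 1.408 open 0.01
```

View pics/g.png

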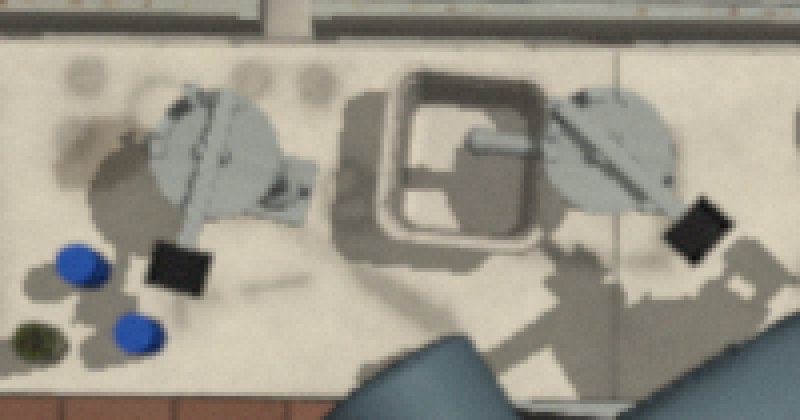

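The spout lever now stands diagonally with its paddle at crop (698,231). The hose tap and the pan are unchanged. I'll check the angle numerically, then hand in.

Run:
```python
from h import *
c=env.camera('top'); p=atz(c,(135+698/4,140+231/4),.2); r=p[:2]-AX
th=(np.arctan2(r[1],r[0])-A0)%(2*np.pi); print(p,np.hypot(*r),th)
if .85<th<1.01: print(env.sign_off())
```

```text
[ 0.49867279 -0.28462422  0.2       ] 0.11770579050033593 0.9218574382510596
the job is handed in; nothing more can be done
None
```

The spout tap's lever is locked up in its half-open notch at about 0.92 rad: a sideways push of about 14 N did not move it. In the last picture the hose tap and the pan were unchanged, the arm was clear of both taps, and the job was handed in at about 24 s.

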